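Mount and clamp the filing block on its dovetail rail and lay the work on it

TASK

Get the filing block on the jeweller's bench ready for work: take the hand file that lies across the steel dovetail rail and lay it down on the bench, clear of the rail, then slide the filing-block carriage onto the rail from the rail's tapered end until it is fully home against the end stop. Swing the arm of the clamp knob on the carriage's side over the top, clockwise as you face the knob, as far as it goes so that the carriage is clamped tight, and then lay the pierced brass panel flat on the middle of the solid part of the wooden top. Leave the other things on the bench where they are.

Things in the scene. Friction and masses are not known exactly. Their poses are not given: they have to be found in the camera images.
- rail: Steel male dovetail rail screwed to the bench (bench top: world z = 0): 190 mm long, 14 mm high, 44 mm wide at the top, 31 mm at the foot. Origin on the bench under the middle of its length; x along it from the open, tapered end (x = -95 mm) to the end stop, a dark block at x = +95 to +117 mm, 44 mm wide, 32 mm high; y across, z up. The carriage slides on in +x.
- rail_mouth (a point): Tip of the rail's open end, x = -95, y = 0, z = 0 mm in the rail's frame, axes as the rail's. Over the last 22 mm the rail tapers to 22 mm wide: it guides the carriage in from up to about 6 mm off-centre and 3 degrees askew.
- carriage: Filing-block carriage: aluminium block 100 (x) x 96 (y) x 40 mm with a dovetail groove underneath and a hardwood top, 76 mm wide, 18 mm thick. 0.7 to 1.0 kg. Origin on the bench under the block's middle. Starts loose on the bench before the rail's open end, x roughly along the rail's x. It slides on the bench, also when on the rail. Home: origin at x = +45 mm, y within 1.5 mm in the rail's frame.
- rear_face (a point): Middle of the block's flat rear face at the bench: x = -50, y = 0, z = 0 mm in the carriage's frame, axes as the carriage's. The face is 96 mm wide; the groove leaves its middle 44 mm open below z = 16 mm; solid from 16 to 40 mm high, and above that 76 mm wide up to 58 mm (the wood). Friction with the bench about 0.6: pushing takes 4 to 8 N. Side play on the rail 1 to 2 mm.
- pin_top (a point): Point on the wooden top's upper face, 58 mm above the bench, in the middle of its solid part: x = +15, y = 0 mm in the carriage's frame, axes as the carriage's. The solid part runs from x = -50 to +60 mm of the carriage, then two forked prongs go on to +108 mm, at 40 to 58 mm height (they pass over the end stop). A steel strap is let in flush at the rear. The panel goes here.
- knob_axis (a point): Point on the clamp knob's axis in the plane of its arm: x = 0, y = -72, z = 16 mm in the carriage's frame, axes as the carriage's; the knob turns about the y axis. Its hub is a dark steel cylinder 24 mm across from y = -59 to -83 mm; the block's side is at y = -48 mm.
- knob_ball (a point): Centre of the black ball, 18 mm across, on the end of the clamp knob's arm, 72 mm from the knob's axis. The arm is a straight steel bar 9 mm thick from hub to ball, in the plane y = -72 mm of the carriage.
- clamp_knob (a joint): Clamp knob angle, rad. At 0 (loose) the arm leans 0.70 back from upright, towards the carriage's -x; it grows as the arm swings over the top towards +x, and stops firmly at 1.8 (1.1 rad forward, ball centre 49 mm up). Stays where left. Needs about 0.2 N m, 0.35 from 1.35 on, where it grips the rail and the carriage no longer slides; tight above 1.6. Turned too early, the carriage will not go on.
- file: Flat hand file 200 mm long, 0.1 kg: dark steel blade 115 x 18 x 5 mm from x = -37 to +78 mm, round wooden handle 22 mm thick from x = -122 to -40 mm, its underside 6 to 8 mm below the blade's. Origin on the blade's underside at the balance point, x along the file away from the handle, z up. It starts balanced flat across the rail, origin 14 mm up. On the bench its origin is 0 to 8 mm up.
- panel: Pierced brass panel lying flat on the bench: a frame 90 x 36 mm, 7 mm thick, filled with a honeycomb of thin walls, 0.09 kg. Origin at the centre of its underside; x along the 90 mm, y across, z up. It lies either left or right of the rail; the steel block lies in the other place.
- block: Bystander, not to be disturbed: a plain square steel bench block, 64 x 64 x 20 mm; origin under its centre.
- stick: Bystander, not to be disturbed: a flat wooden sanding stick with grey paper round it, 200 x 26 x 8 mm, long axis x; origin under its centre.
- hammer: Bystander, not to be disturbed: a small hammer with a wooden handle, 230 mm long, lying along its x axis, head at +x; origin under the middle of its length.
- jar: Bystander, not to be disturbed: a glass jar with a steel lid, 60 mm across, 65 mm high; origin under its centre.
- tin: Bystander, not to be disturbed: a low round aluminium tin, 84 mm across, 45 mm high; origin under its centre.
- pot: Bystander, not to be disturbed: an eight-sided grey plastic pot, 88 to 95 mm across and 110 mm high, with tools standing in it up to 185 mm high; origin under its centre.
Things that resemble listed ones, but are neither listed nor needed, are in the scene too. What is shaped like the carriage but pink or turquoise is not meant.

How it is judged:
On the way, in this order (a step that is already met when the one before it is completed fails the run):
1. the file lies on the bench, off the rail and let go (height (world z) of file between -0.005 and 0.013 m and contact force between file and rail below 0.05 N and contact force between file and carriage below 0.05 N and contact force between the fingers and file below 0.05 N), for 0.2 s.
2. the carriage is on the rail and fully home against the stop (x of carriage in the frame of rail between 0.042 and 0.048 m and y of carriage in the frame of rail between -0.004 and 0.004 m and z of carriage in the frame of rail between -0.003 and 0.003 m and angle between the x axis of carriage and the x axis of rail, either way round below 0.05 rad), for 0.2 s.
3. the clamp knob is tight with the carriage home (all of step 2 and value of joint clamp_knob above 1.6 rad), for 0.2 s.
4. the brass panel lies flat on the middle of the wooden top (all of step 3 and horizontal distance between panel and pin_top below 0.025 m and z of panel in the frame of pin_top between -0.003 and 0.004 m and angle between panel's own z axis and vertical below 0.08 rad), for 0.2 s.
At the end, for the whole second after the job is handed in: Carriage home on the rail (within 3 mm of the stop, straight), clamp knob above 1.6 rad, brass panel flat on the wooden top within 25 mm of the middle of its solid part, file on the bench touching neither rail nor carriage, all at rest, other things within 30 mm of where they were (all of step 4 and height (world z) of file between -0.005 and 0.013 m and contact force between file and rail below 0.05 N and contact force between file and carriage below 0.05 N and linear speed of each of panel, file below 0.02 m/s).
It fails at once if a bystander is disturbed (moved by more than 30 mm) (distance of any of block, stick, hammer, jar, tin, pot from where it was at the start of the episode above 0.03 m).
It also fails if it takes over 72 s, if anything falls off the work surface, if the arm or the gripper's body presses on something with over 40 N, if the wrist force passes 120 N, or if a joint passes its speed limit or range.

ROBOT

A 6-joint arm with a two-finger parallel gripper is mounted at the origin on the work surface. World frame = base frame: x ahead of the robot, y to its left, z up, the work surface at z = 0. Lengths are in m, angles in rad, forces in N, time in s.
With the tool pointing down it reaches from about 0.3 to 0.875 m from the base axis. Payload 6.4 kg.
Tool frame: the origin (TCP) lies at the very end of the fingers, on their centre line; the grasp point (between the pads) lies 19 mm behind it; z points along the fingers, y is the line along which they close (so a half turn about z gives the same grasp; the last joint's range is limited). The gripper opens to 85 mm and grips with 20 to 120 N. Pads are 22 mm wide; open, the fingers measure 114 mm over their backs; the gripper's body (76 mm by 85 mm) begins 54 mm behind the grasp point. The pads swing forward as they close: fully open they stand 13 mm farther back than shut.
Start: joints at [-1.432, 0.181, 1.607, -0, 1.354, -0.206], TCP at [0.194, -0.541, 0.231] pointing down, gripper open.
Joint ranges: [-2.99, 2.99], [-0.89, 2.07], [0.3, 2.58], [-1.14, 4.28], [0, 2.63], [-3.12, 3.12]. Speed limits (rad/s): [2.57, 2.57, 3.01, 3.14, 3.14, 3.14].

INTERFACE

Orientations are given as a unit quaternion [w, x, y, z].
In Python, from bench import ctrl, camera, calibration, order, outline_of gives the robot as it stands.
- The arm moves only by the tool move_arm, never from a script. Its argument "series" is a list that holds one entry, the list of rows, each a list of 5 numbers: the opening, from 0 (shut) to 1 (fully open), then the shift along the tool's x, y, z in mm, then the turn about the tool's z in rad. A call has exactly 10 rows; each row is the pose to reach, as a shift and turn from the pose commanded when the call began, along the tool's axes at that moment; what a row does not reach only later rows make up. A row lasts 1/12 s, in which the tool goes at most 41.7 mm and 7.16 degrees, less where a joint would pass 70% of its speed; a pose out of reach is approached as far as the arm can. A call with a gripper value outside its range is refused whole. The fingers move at their own pace and stop on an object; the grip force is fixed at half the most. Time passes only in rows, so rows that repeat a pose let the fingers close, or fill a call up. It gives the time, the measured TCP pose, the force, the opening and the grip force at its end, in the units of the state.
- ctrl.get_obs(): the state, without advancing time (a new reading comes with each control period).
- camera(name): name is "side" or "top" or "wrist"; returns (picture, depth): 420x560x3 uint8, blue, green, red; 420x560 float32, m along the optical axis (not along the pixel's ray), 0 where there is no reading.
- calibration(name): a dict with "intrinsics" (3x3 intrinsics, pixels), "rvec" (rotation vector, rad) and "tvec" (3), from world to camera coordinates, as OpenCV has them. Camera axes: x right, y down, z forward; pixel columns grow to the right and rows downward; lengths in m; the calibration is good to about 2 mm. A picture is of the moment at which its call begins: read the wrist's pose just before it. calibration takes no time and is no camera call; for the wrist camera it gives the pose at the moment of the call.
- order.hand_in(): hands the job in; it is judged then, once.
Trained networks look in the newest picture that a camera, given by its name, has taken for a name from the list of things; names that differ only in an ending like _2 or _b are one class to them, and where a whole thing is asked for, a point or a joint stands for the part that bears it (a point fixed in the world has none). Each returns a list of dicts, best first, with "conf" (0 to 1); they miss things now and then, are a little off and sometimes report something else, mostly with a low value. They report only what shows in the picture. A call takes as long as a camera call. They do not tell look-alikes from the thing itself.
- outline_of(target, camera): "region" (420x560 bool, what is visible of it) and "bbox" ([centre column, centre row, width, height] in pixels, round what is visible of it).
The state is a dict: "time_s": time; "q": joint angles; "dq": joint speeds; "joint_efforts": joint torques, N m; "eef_pos": TCP position; "eef_rot": TCP orientation; "wrist_force": force on the tool from outside, world axes, zero at the start; "torque": the same for the moment, N m; "opening": opening from 0.0 (shut) to 1.0 (fully open); "grasp_force": force on a finger pad.
Only numpy, scipy, OpenCV 4.12 (cv2) and the standard library are available. Lean on these libraries where they do the work, as an engineer would, in place of code of your own. Each camera call takes 0.05 s, during which the arm holds its last target. There are 200 camera calls.

## Working session

There is one attempt and no reset: what is moved stays moved. The work goes in short steps, Python scripts to look and compute and a tool call to move; the robot and the scene stay as the last step left them, time stands still between calls to the robot, and variables do not carry over. Pictures are saved under pics/ and viewed, at most 10 in all, crops included, and the job is handed in when it is done.

Besides the shell and the picture viewer there is one more tool, called after "Call:" as name([rows], argument=value, ...), one row to a line, values as JSON. move_arm: Moves the arm, as the interface text tells. Its arguments: {"type":"object","properties":{"series":{"type":"array","items":{"type":"array","items":{"type":"array","items":{"type":"number"}}}}},"required":["series"]}

```bash
mkdir -p pics; ls
cat > h.py <<'E'
import numpy as np, cv2
from bench import ctrl, camera, calibration, order, outline_of
def cal(n):
    c=calibration(n); R=cv2.Rodrigues(np.array(c["rvec"],float))[0]
    return np.array(c["intrinsics"],float),R,np.array(c["tvec"],float).ravel()
def cloud(n,depth,mask=None,c=None):
    K,R,t=c or cal(n); m=depth>0
    if mask is not None: m=m&mask
    v,u=np.nonzero(m); z=depth[v,u]
    P=np.c_[(u-K[0,2])/K[0,0]*z,(v-K[1,2])/K[1,1]*z,z]
    return (P-t)@R, np.c_[u,v]
def proj(n,X,c=None):
    K,R,t=c or cal(n); p=(np.atleast_2d(X)@R.T+t)@K.T
    return p[:,:2]/p[:,2:]
E
python3 - <<'E'
from h import *
ims={}
for n in ["top","side"]:
    p,d=camera(n); cv2.imwrite(f"pics/{n}0.png",p); np.save(f"pics/{n}0.npy",d)
    K,R,t=cal(n); print(n,K[0,0],"cam at",(-R.T@t).round(3),"axis",R[2].round(2), "xaxis",R[0].round(2))
    for o in ["rail","carriage","clamp_knob","knob_ball","file","panel"] :
        for r in outline_of(o,n):
            P,_=cloud(n,d,r["region"])
            print(n,o,round(r["conf"],2),np.round(r["bbox"]),np.median(P,0).round(3) if len(P) else None)
print(ctrl.get_obs())
E
```

```text
pics
top 391.58404807814816 cam at [0.3   0.022 1.032] axis [ 0.23  0.03 -0.97] xaxis [ 0.16 -0.99  0.  ]
top rail 0.77 [319. 202.  76.  31.] [ 0.578 -0.056  0.014]
top rail 0.32 [151. 215.  21.  72.] [0.473 0.393 0.009]
top carriage 0.92 [234. 188.  67.  52.] [0.576 0.195 0.057]
top carriage 0.67 [276. 279.  64.  60.] [0.344 0.032 0.057]
top carriage 0.55 [112. 302.  69.  72.] [0.248 0.398 0.057]
top carriage 0.36 [431. 189.  30.  80.] [ 0.688 -0.32   0.023]
top clamp_knob 0.79 [ 88. 291.  19.  26.] [0.249 0.488 0.035]
top clamp_knob 0.57 [212. 205.  29.  17.] [0.517 0.219 0.028]
top clamp_knob 0.42 [292. 308.  10.   8.] [ 0.299 -0.016  0.026]
top knob_ball 0.6 [213. 207.  29.  16.] [0.517 0.22  0.029]
top knob_ball 0.57 [ 89. 292.  23.  29.] [0.244 0.484 0.03 ]
top file 0.94 [311. 209.  13.  73.] [ 0.554 -0.027  0.02 ]
top panel 0.19 [388. 146.  34.  28.] [ 0.759 -0.2    0.044]
side 483.6146323270864 cam at [0.133 1.104 0.786] axis [ 0.3  -0.79 -0.53] xaxis [-0.93 -0.37  0.02]
side rail 0.58 [270. 208.  37.  42.] [ 0.576 -0.07   0.016]
side carriage 0.82 [231. 247.  60.  59.] [0.57
[... 613 characters left out ...]
258  0.007]
{'time_s': 0.7, 'q': array([-1.43231290e+00,  1.80772911e-01,  1.60699341e+00,  3.54717297e-05,
        1.35379314e+00, -2.06287995e-01]), 'dq': array([ 0.00071852,  0.00104923, -0.00252349,  0.00071306, -0.00157938,
        0.00067305]), 'joint_efforts': array([-8.74558173e-04, -4.44720805e+01, -3.51616752e+01, -4.12680083e-04,
        7.37076680e-04,  1.39629910e-05]), 'eef_pos': array([ 0.19437636, -0.54117495,  0.23130689]), 'eef_rot': array([1.71759005e-05, 9.85178997e-01, 1.71529426e-01, 1.67474029e-05]), 'wrist_force': array([-0.08872927, -0.48175092, -0.29701966]), 'torque': array([-0.00528309,  0.0087027 ,  0.00292354]), 'grasp_force': 0.0, 'opening': 0.9990453421271558}
```

Run:
```python
import cv2
p=cv2.imread("pics/top0.png"); cv2.imwrite("pics/v1.png",cv2.resize(p[110:350,60:470],(800,468),interpolation=cv2.INTER_CUBIC))
p=cv2.imread("pics/side0.png"); cv2.imwrite("pics/v2.png",cv2.resize(p[130:400,170:530],(800,600),interpolation=cv2.INTER_CUBIC))
```

```text
(no output)
```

View pics/v1.png

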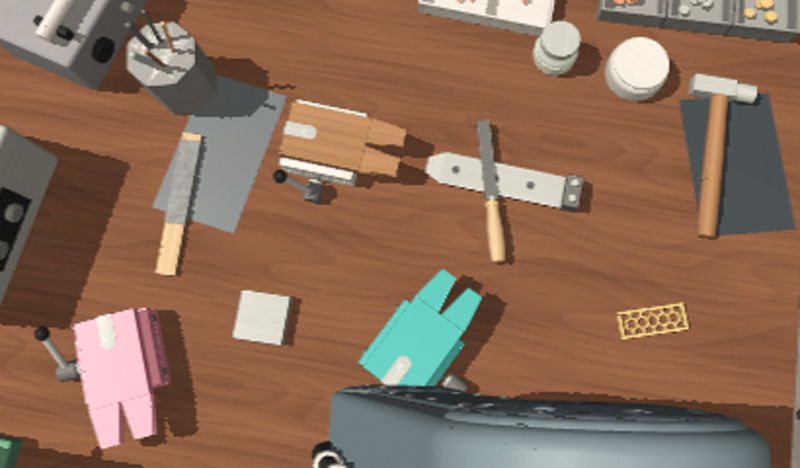

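View pics/v2.png

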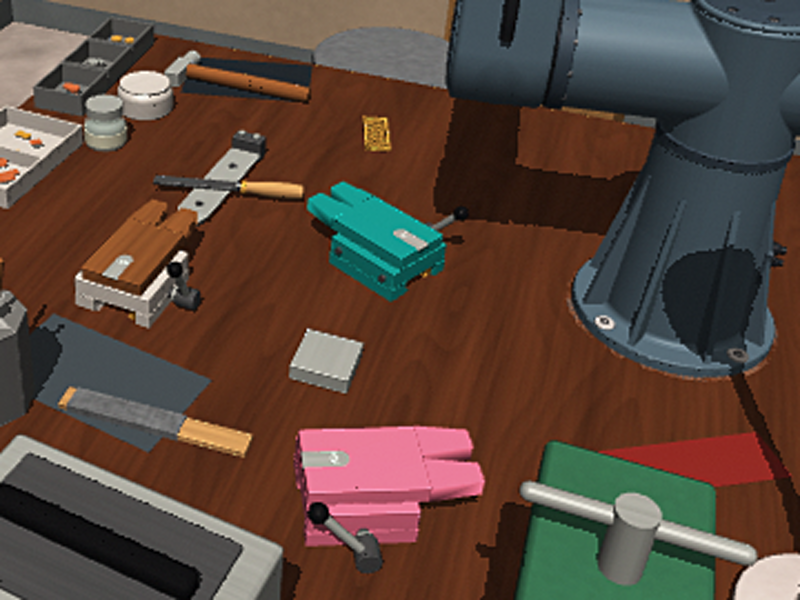

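Viewed: the brown/aluminium carriage is at v1 (340,145), i.e. top (234,185). The pink (v1 115,375) and turquoise (425,335) ones are look-alikes. The rail runs from v1 (430,165) to the stop at (575,192). The file lies across it at (490,190), the only panel is at (652,320), and the steel block is at (263,317).

Run:
```python
from h import *
def rect(P): 
    r=cv2.minAreaRect((P[:,:2]*1000).astype(np.float32)); b=cv2.boxPoints(r); return r,b
for n in ["top","side"]:
    d=np.load(f"pics/{n}0.npy"); P,uv=cloud(n,d)
    def sel(c,rad,lo,hi): 
        m=(np.hypot(*(P[:,:2]-c).T)<rad)&(P[:,2]>lo)&(P[:,2]<hi); return P[m]
    for name,c,rad,lo,hi in [("wood",(.576,.185),.11,.052,.066),("alu",(.576,.195),.09,.034,.046),("ball/knob",(.516,.22),.05,.008,.05),("railtop",(.57,-.03),.15,.010,.0165),("stop",(.55,-.13),.06,.026,.04),("file>18",(.554,-.03),.13,.0175,.04),("panel",(.42,-.258),.07,.004,.012),("bench",(.5,-.2),.1,-.01,.0035)]:
        Q=sel(np.array(c),rad,lo,hi)
        if len(Q)<5: print(n,name,len(Q));continue
        r,b=rect(Q); print(n,name,len(Q),np.round(r[0],1),np.round(r[1],1),round(r[2],1),"mean",(Q.mean(0)*1000).round(1),"box",b.round(0).tolist())
```

```text
top wood 1614 [568.1 182.3] [158.2 114.5] 86.8 mean [585.9 185.6  57.8] box [[507.0, 106.0], [621.0, 100.0], [630.0, 258.0], [515.0, 264.0]]
top alu 269 [573.7 184.1] [152.6 124.5] 87.2 mean [565.3 205.9  40.2] box [[508.0, 111.0], [632.0, 105.0], [640.0, 257.0], [515.0, 263.0]]
top ball/knob 333 [541. 219.] [67.4 58.5] 49.2 mean [536.  216.7  31.7] box [[497.0, 213.0], [541.0, 174.0], [585.0, 225.0], [541.0, 264.0]]
top railtop 914 [574.  -38.9] [181.6 141.9] 46.7 mean [579.4 -33.3  13.6] box [[460.0, -56.0], [564.0, -154.0], [688.0, -21.0], [585.0, 76.0]]
top stop 138 [ 573.7 -134.1] [22.3 43.6] 86.7 mean [ 573.  -133.4   32.2] box [[551.0, -144.0], [595.0, -146.0], [596.0, -124.0], [553.0, -122.0]]
top file>18 607 [552.5 -44.1] [179. 160.] 64.3 mean [557.2 -54.4  24. ] box [[442.0, -90.0], [586.0, -159.0], [663.0, 2.0], [519.0, 71.0]]
top panel 225 [ 413.3 -264.1] [ 85.8 119.1] 4.5 mean [ 421.3 -262.3    6.5] box [[366.0, -208.0], [375.0, -327.0], [461.0, -320.0], [451.0, -201.0]]
top bench 4129 [ 499.  -201.2] [195.1 199.4] 43.8 mean [ 498.4 -200.6   -0.5] box [[360.0, -197.0], [
[... 510 characters left out ...]
  146.1] 44.7 mean [573.5 -34.3  14.7] box [[464.0, -43.0], [566.0, -147.0], [686.0, -28.0], [584.0, 76.0]]
side stop 74 [ 574.  -131.5] [27.  46.4] 82.9 mean [ 572.2 -127.7   32.7] box [[549.0, -142.0], [595.0, -148.0], [599.0, -121.0], [553.0, -115.0]]
side file>18 478 [579.8 -41.5] [178.3 160.1] 43.1 mean [560.7 -50.3  23.4] box [[460.0, -44.0], [569.0, -161.0], [700.0, -39.0], [590.0, 78.0]]
side panel 192 [ 418.1 -251.2] [134.4 122.5] 30.9 mean [ 423.8 -253.2    6.7] box [[329.0, -233.0], [392.0, -338.0], [507.0, -269.0], [444.0, -164.0]]
side bench 1111 [ 494.4 -201.4] [185.  197.5] 26.5 mean [ 495.3 -195.8    1.3] box [[368.0, -154.0], [456.0, -331.0], [621.0, -248.0], [533.0, -72.0]]
```

Call:
move_arm([
  [[1,461,-377,-100,0.345],[1,461,-377,-100,0.345],[1,461,-377,-100,0.345],[1,461,-377,-100,0.345],[1,461,-377,-100,0.345],[1,461,-377,-100,0.345],[1,461,-377,-100,0.345],[1,461,-377,-100,0.345],[1,461,-377,-100,0.345],[1,461,-377,-100,0.345]],
])

```text
time_s: 1.53
eef_pos: [0.4064, -0.187, 0.301]
eef_rot: [0.0, 1.0, -0.0, 0.0]
wrist_force: [0.7, -1.2, -0.0]
opening: 1.001
grasp_force: 0.0
```

```bash
cat >> h.py <<'E'
from scipy.spatial.transform import Rotation as Rot
def tool():
    o=ctrl.get_obs(); q=o["eef_rot"]; R=Rot.from_quat([q[1],q[2],q[3],q[0]]).as_matrix(); return o,np.array(o["eef_pos"]),R
def go(X,phi=None):
    "shift in tool axes (mm) and turn to bring the TCP to X with tool x at world angle phi"
    o,p,R=tool(); s=R.T@(np.array(X)-p)*1000; c=np.arctan2(R[1,0],R[0,0])
    t=0 if phi is None else (c-phi+np.pi)%(2*np.pi)-np.pi
    print("go",np.round(X,4),"->",s.round(1),"turn",round(t,4),"rows",round(np.linalg.norm(s)/41.7,1))
def state():
    o,p,R=tool(); print("t",round(o["time_s"],2),"p",p.round(4),"phi",round(np.arctan2(R[1,0],R[0,0]),4),"open",round(o["opening"],3),"grip",round(o["grasp_force"],1),"F",o["wrist_force"].round(1),"q",o["q"].round(2))
E
python3 - <<'E'
from h import *
state(); go([.5,-.03,.33],0)
E
```

```text
t 1.53 p [ 0.4064 -0.187   0.301 ] phi -0.0005 open 1.001 grip 0.0 F [ 0.7 -1.2 -0. ] q [-0.7  -0.17  1.82  0.    1.49  0.87]
go [ 0.5  -0.03  0.33] -> [  93.5 -157.   -29. ] turn -0.0005 rows 4.4
```

Call:
move_arm([
  [[1,94,-157,-29,0],[1,94,-157,-29,0],[1,94,-157,-29,0],[1,94,-157,-29,0],[1,94,-157,-29,0],[1,94,-157,-29,0],[1,94,-157,-29,0],[1,94,-157,-29,0],[1,94,-157,-29,0],[1,94,-157,-29,0]],
])

```text
time_s: 2.37
eef_pos: [0.4994, -0.033, 0.3291]
eef_rot: [0.0, 1.0, -0.001, -0.0]
wrist_force: [-0.7, -0.1, -0.7]
opening: 1.0
grasp_force: 0.0
```

Run:
```python
from h import *
state(); c=cal("wrist"); print("cam",(-c[1].T@c[2]).round(3),"axis",c[1][2].round(2),"x",c[1][0].round(2),"f",c[0][0,0])
p,d=camera("wrist"); cv2.imwrite("pics/w1.png",p); np.savez("pics/w1.npz",d=d,K=c[0],R=c[1],t=c[2])
for o in ["rail","carriage","knob_ball","file","panel"]:
    for r in outline_of(o,"wrist"):
        P,_=cloud("wrist",d,r["region"],c); print(o,round(r["conf"],2),np.round(r["bbox"]),np.median(P,0).round(3))
        if o in("file","rail") and r["conf"]>.5: 
            np.save("pics/w1_%s.npy"%o,r["region"])
```

```text
t 2.37 p [ 0.4994 -0.033   0.3291] phi -0.0022 open 1.0 grip 0.0 F [-0.7 -0.1 -0.7] q [-0.3  -0.06  1.66 -0.    1.54  1.27]
cam [ 0.574 -0.033  0.471] axis [-0.29  0.   -0.96] x [-0. -1. -0.] f 344.5108974670603
rail 0.58 [292. 100. 175.  42.] [ 0.579 -0.054  0.013]
carriage 0.91 [ 97. 106. 150. 122.] [0.586 0.195 0.057]
carriage 0.66 [ 21. 315.  40.  82.] [0.271 0.369 0.027]
knob_ball 0.69 [268. 323.  32.  64.] [ 0.286 -0.009  0.031]
knob_ball 0.58 [ 67. 149.  79.  28.] [0.519 0.223 0.035]
file 0.61 [274. 108.  56. 163.] [ 0.571 -0.022  0.019]
panel 0.77 [448. 217.  64.  37.] [ 0.422 -0.269  0.005]
```

View pics/w1.png

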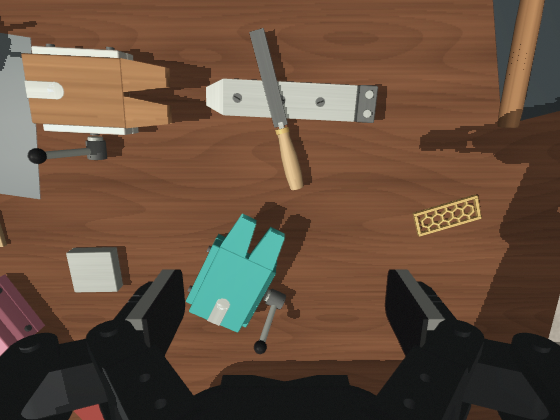

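The wrist view shows the rail from (207,97) to the stop at (378,103). The file runs from tip (258,32) to handle end (295,188). The brown carriage is at (97,92) with its ball at (37,156), and the panel is at (448,217).

```bash
cat > fit.py <<'E'
from h import *
z=np.load("pics/w1.npz"); c=(z["K"],z["R"],z["t"]); d=z["d"]; img=cv2.imread("pics/w1.png")
K,R,t=c; C=-R.T@t
def onplane(uv,h):
    ray=np.c_[(uv-K[[0,1],[2,2]])/[K[0,0],K[1,1]],np.ones(len(uv))]@R
    return C+ray*((h-C[2])/ray[:,2])[:,None]
P,uv=cloud("wrist",d,None,c)
def sel(u0,u1,v0,v1,lo,hi):
    m=(uv[:,0]>u0)&(uv[:,0]<u1)&(uv[:,1]>v0)&(uv[:,1]<v1)&(P[:,2]>lo)&(P[:,2]<hi); return P[m],uv[m]
def rect(Q,n):
    r=cv2.minAreaRect((Q[:,:2]*1000).astype(np.float32)); print(n,len(Q),np.round(r[0],1),np.round(r[1],1),round(r[2],2),"z",np.median(Q[:,2]).round(4),cv2.boxPoints(r).round(0).tolist()); return r
Q,_=sel(400,500,180,250,.003,.012); rect(Q,"panel")
Q,_=sel(350,385,70,130,.027,.037); rect(Q,"stop")
Q,_=sel(20,180,30,140,.052,.064); rect(Q,"wood")
rect(Q[Q[:,1]>.17],"woodsolid")
Q,_=sel(200,360,70,130,.009,.0165); 
# rail edges: for each station along y, extremes of x
ys=np.arange(-.11,.045,.004); L=[]
for y in ys:
    s=Q[abs(Q[:,1]-y)<.002]
    if len(s)>4: w=np.ptp(s[:,0]); L.append((y,s[:,0].min(),s[:,0].max()))
L=np.array(L); w=L[:,2]-L[:,1]; ok=(w>.040)&(w<.050)
mid=(L[:,1]+L[:,2])/2; a=np.polyfit(L[ok,0],mid[ok],1); print("rail mid x = %.4f*y+%.4f"%tuple(a),ok.sum(),"y range railtop",Q[:,1].min().round(4),Q[:,1].max().round(4))
# knob
Q,_=sel(25,50,145,168,.02,.09); print("ball",(Q.mean(0)*1000).round(1),Q[:,2].max().round(4))
Q,_=sel(85,110,132,165,.01,.04); rect(Q,"hub")
# file
reg=np.load("pics/w1_file.npy"); reg=cv2.dilate(reg.astype(np.uint8),np.ones((3,3)))>0
m=reg[uv[:,1],uv[:,0]]&(P[:,2]>.016); F=P[m]; r=rect(F,"file")
hd=F[F[:,0]<.515]; rect(hd,"handle")
bl=F[F[:,0]>.535]; rect(bl,"blade");
E
python3 fit.py
```

```text
panel 900 [ 421.9 -263. ] [36.8 90. ] 17.77 z 0.0057 [[391.0, -226.0], [418.0, -311.0], [453.0, -300.0], [426.0, -215.0]]
stop 669 [ 574.1 -133.3] [22.5 43.9] 87.11 z 0.0312 [[552.0, -143.0], [595.0, -146.0], [597.0, -123.0], [553.0, -121.0]]
wood 9043 [587.2 182.1] [160.1  76. ] 86.92 z 0.0574 [[545.0, 104.0], [621.0, 100.0], [629.0, 260.0], [554.0, 264.0]]
woodsolid 5585 [588.9 215.3] [93.7 76. ] 87.17 z 0.0576 [[549.0, 170.0], [625.0, 167.0], [629.0, 260.0], [553.0, 264.0]]
rail mid x = 0.0499*y+0.5808 31 y range railtop -0.1239 0.0676
ball [519.3 244.6  82.5] 0.0896
hub 476 [523.6 203.4] [39.8 36.2] 86.73 z 0.0248 [[504.0, 185.0], [541.0, 183.0], [543.0, 222.0], [507.0, 224.0]]
file 2357 [562.4 -23.9] [199.4  21.3] 14.51 z 0.019 [[463.0, -39.0], [469.0, -59.0], [662.0, -9.0], [656.0, 11.0]]
handle 583 [491.2 -42.4] [52.2 21.3] 14.08 z 0.0244 [[463.0, -38.0], [468.0, -59.0], [519.0, -46.0], [514.0, -26.0]]
blade 1563 [596.4 -15.1] [129.2  17.9] 14.44 z 0.0184 [[532.0, -23.0], [536.0, -40.0], [661.0, -8.0], [657.0, 10.0]]
```

Call:
move_arm([
  [[1,24,1,100,-0.254],[1,24,1,100,-0.254],[1,24,1,240,-0.254],[1,24,1,240,-0.254],[1,24,1,240,-0.254],[1,24,1,280,-0.254],[1,24,1,300,-0.254],[1,24,1,320,-0.254],[1,24,1,320,-0.254],[0.2,24,1,320,-0.254]],
])

```text
time_s: 3.5
eef_pos: [0.5224, -0.0325, 0.0081]
eef_rot: [-0.001, 0.992, 0.127, -0.002]
wrist_force: [0.0, 0.7, 1.0]
opening: 0.882
grasp_force: 0.0
```

Run:
```python
from h import *
state(); go([.5237,-.0339,.009],.2515)
```

```text
t 3.5 p [ 0.5224 -0.0325  0.0081] phi 0.2537 open 0.882 grip 0.0 F [0.  0.7 1. ] q [-0.29  0.39  1.86 -0.    0.89  1.03]
go [ 0.5237 -0.0339  0.009 ] -> [ 0.9  1.7 -0.9] turn 0.0022 rows 0.1
```

Call:
move_arm([
  [[0,0,1,0,0],[0,0,1,0,0],[0,0,1,0,0],[0,0,1,0,0],[0,0,1,0,0],[0,0,1,0,0],[0,0,1,-10,0],[0,0,1,-30,0],[0,0,1,-50,0],[0,0,1,-60,0]],
])

```text
time_s: 4.33
eef_pos: [0.5252, -0.0341, 0.0719]
eef_rot: [0.001, 0.992, 0.127, 0.001]
wrist_force: [0.9, 0.0, -0.1]
opening: 0.191
grasp_force: 60.0
```

Run:
```python
from h import *
state(); p=tool()[1]; go([.537,-.225,p[2]]); 
c=cal("wrist"); im,d=camera("wrist"); cv2.imwrite("pics/w2.png",im)
for r in outline_of("file","wrist"):
    P,_=cloud("wrist",d,r["region"],c); P=P[P[:,2]>.02]; print(round(r["conf"],2),np.round(r["bbox"]),P.min(0).round(3),P.max(0).round(3),np.median(P[P[:,0]>.6],0).round(3))
for r in outline_of("hammer","wrist"):
    P,_=cloud("wrist",d,r["region"],c); print("hammer",round(r["conf"],2),P.min(0).round(3),P.max(0).round(3))
```

```text
t 4.33 p [ 0.5252 -0.0341  0.0719] phi 0.2539 open 0.191 grip 60.0 F [ 0.9  0.  -0.1] q [-0.29  0.28  1.85 -0.    1.01  1.03]
go [ 0.537  -0.225   0.0719] -> [-36.5 187.8   0.2] turn 0 rows 4.6
0.67 [282. 191.  51. 382.] [ 0.477 -0.055  0.07 ] [0.633 0.002 0.146] [ 0.616 -0.011  0.079]
```

Call:
move_arm([
  [[0,-8,40,0,0],[0,-16,80,0,0],[0,-24,120,0,0],[0,-32,160,0,0],[0,-37,188,0,0],[0,-37,188,0,0],[0,-37,188,25,0],[0,-37,188,50,0],[0,-37,188,60,0],[0,-37,188,66,0]],
])

```text
time_s: 5.32
eef_pos: [0.5326, -0.2232, 0.0035]
eef_rot: [-0.003, 0.992, 0.127, -0.004]
wrist_force: [-32.0, 15.5, 78.5]
opening: 0.195
grasp_force: 70.3
```

Run:
```python
from h import *
state()
```

```text
t 5.32 p [ 0.5326 -0.2232  0.0035] phi 0.2547 open 0.195 grip 70.3 F [-32.   15.5  78.5] q [-0.6   0.49  1.72 -0.    0.94  0.72]
```

Call:
move_arm([
  [[0.19,0,0,-4,0],[0.3,0,0,-4,0],[0.5,0,0,-4,0],[0.5,0,0,-4,0],[0.5,0,0,-4,0],[0.5,0,0,-15,0],[0.5,0,0,-50,0],[0.5,0,0,-90,0],[0.5,0,0,-130,0],[0.5,0,0,-170,0]],
])

```text
time_s: 6.15
eef_pos: [0.5351, -0.2248, 0.1756]
eef_rot: [-0.0, 0.992, 0.127, -0.0]
wrist_force: [0.6, 0.1, 0.2]
opening: 0.5
grasp_force: 0.0
```

Run:
```python
from h import *
state()
c=cal("wrist"); im,d=camera("wrist"); cv2.imwrite("pics/w3.png",im)
for r in outline_of("file","wrist"):
    P,_=cloud("wrist",d,r["region"],c); print(round(r["conf"],2),np.round(r["bbox"]),P.min(0).round(3),P.max(0).round(3),np.median(P,0).round(3))
for r in outline_of("hammer","wrist"):
    P,_=cloud("wrist",d,r["region"],c); print("hammer",round(r["conf"],2),P.min(0).round(3),P.max(0).round(3))
go([.62,.33,.20],1.521)
```

```text
t 6.15 p [ 0.5351 -0.2248  0.1756] phi 0.2538 open 0.5 grip 0.0 F [0.6 0.1 0.2] q [-0.6   0.25  1.65  0.    1.25  0.71]
0.64 [284. 137.  30. 234.] [ 0.477 -0.247 -0.001] [ 0.671 -0.183  0.024] [ 0.582 -0.213  0.009]
hammer 0.94 [ 0.545 -0.343 -0.001] [ 0.718 -0.309  0.027]
go [0.62 0.33 0.2 ] -> [ 219.4 -518.1  -23.6] turn -1.267 rows 13.5
```

View pics/w3.png

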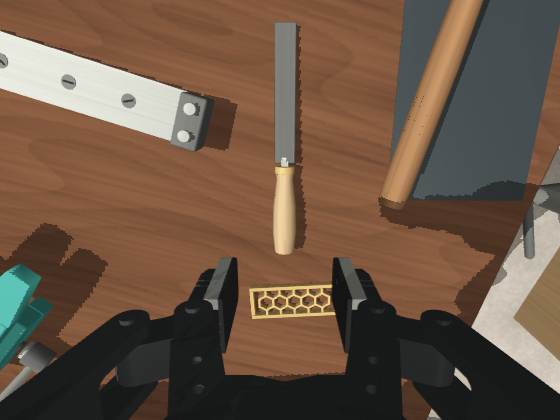

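The file (285,140) now lies clear of the rail and stop (190,120). Next I measure the pot, because the pushing approach passes close to it.

Run:
```python
from h import *
for n in ["top","side"]:
    im,d=camera(n); cv2.imwrite(f"pics/{n}1.png",im); np.save(f"pics/{n}1.npy",d)
    P,uv=cloud(n,d)
    m=(abs(P[:,0]-.64)<.16)&(P[:,1]>.27)&(P[:,1]<.5)
    for lo,hi in [(.03,.09),(.1,.118),(.118,.2)]:
        Q=P[m&(P[:,2]>lo)&(P[:,2]<hi)]
        if len(Q): print(n,lo,hi,len(Q),np.percentile(Q,[1,50,99],axis=0).round(3).tolist())
    for o in ["pot","stick"]:
        for r in outline_of(o,n)[:1]:
            Q,_=cloud(n,d,r["region"]); print(o,r["conf"],np.percentile(Q,[1,50,99],axis=0).round(3).tolist())
```

```text
top 0.03 0.09 361 [[0.601, 0.381, 0.031], [0.62, 0.393, 0.062], [0.674, 0.451, 0.09]]
top 0.1 0.118 824 [[0.603, 0.383, 0.102], [0.644, 0.421, 0.11], [0.69, 0.47, 0.116]]
top 0.118 0.2 211 [[0.62, 0.399, 0.118], [0.654, 0.433, 0.148], [0.675, 0.455, 0.189]]
pot 0.88 [[0.602, 0.381, 0.0], [0.636, 0.413, 0.109], [0.708, 0.471, 0.176]]
stick 0.64 [[0.379, 0.379, 0.0], [0.481, 0.393, 0.009], [0.574, 0.413, 0.013]]
side 0.03 0.09 897 [[0.601, 0.405, 0.03], [0.621, 0.464, 0.061], [0.681, 0.476, 0.089]]
side 0.1 0.118 877 [[0.602, 0.389, 0.101], [0.638, 0.442, 0.111], [0.688, 0.474, 0.115]]
side 0.118 0.2 343 [[0.618, 0.404, 0.119], [0.653, 0.436, 0.15], [0.675, 0.458, 0.188]]
pot 0.8 [[0.601, 0.337, 0.002], [0.63, 0.452, 0.092], [0.693, 0.476, 0.174]]
stick 0.64 [[0.376, 0.373, 0.0], [0.473, 0.399, 0.01], [0.574, 0.415, 0.014]]
```

Call:
move_arm([
  [[0.5,186,-482,-24,-1.267],[0.5,186,-482,-24,-1.267],[0.5,186,-482,-24,-1.267],[0.5,186,-482,-24,-1.267],[0.5,186,-482,-24,-1.267],[0.5,186,-482,-24,-1.267],[0.5,186,-482,-24,-1.267],[0.5,186,-482,-24,-1.267],[0.5,186,-482,-24,-1.267],[0.5,186,-482,-24,-1.267]],
])

```text
time_s: 7.43
eef_pos: [0.5823, 0.1904, 0.1914]
eef_rot: [-0.001, 0.728, 0.685, -0.001]
wrist_force: [1.3, -1.2, -0.7]
opening: 0.503
grasp_force: 0.0
```

Run:
```python
from h import *
state(); go([.594,.288,.2],1.521); go([.594,.288,.022],1.521)
```

```text
t 7.43 p [0.5823 0.1904 0.1914] phi 1.51 open 0.503 grip 0.0 F [ 1.3 -1.2 -0.7] q [ 0.12  0.3   1.54 -0.    1.3   0.18]
go [0.594 0.288 0.2  ] -> [98.1  5.8 -8.7] turn -0.011 rows 2.4
go [0.594 0.288 0.022] -> [ 98.2   6.1 169.3] turn -0.011 rows 4.7
```

Call:
move_arm([
  [[0.5,98,6,-9,-0.011],[0.5,98,6,-9,-0.011],[0.5,98,6,-9,-0.011],[0.5,98,6,-9,-0.011],[0.5,98,6,30,-0.011],[0.5,98,6,60,-0.011],[0.5,98,6,90,-0.011],[0.5,98,6,100,-0.011],[0.5,98,6,100,-0.011],[0.5,98,6,100,-0.011]],
])

```text
time_s: 8.27
eef_pos: [0.5956, 0.2849, 0.0926]
eef_rot: [-0.0, 0.727, 0.687, -0.001]
wrist_force: [-0.2, -0.0, -0.3]
opening: 0.498
grasp_force: 0.0
```

Run:
```python
from h import *
state(); go([.5935,.287,.022],1.521)
n="wrist"; c=cal(n); im,d=camera(n); cv2.imwrite("pics/w4.png",im)
P,_=cloud(n,d,None,c); Q=P[(P[:,2]>.053)&(P[:,2]<.063)&(abs(P[:,0]-.59)<.07)&(P[:,1]<.28)&(P[:,1]>.08)]
r=cv2.minAreaRect((Q[:,:2]*1000).astype(np.float32)); print(len(Q),r,Q[:,1].max())
```

```text
t 8.27 p [0.5956 0.2849 0.0926] phi 1.5139 open 0.498 grip 0.0 F [-0.2 -0.  -0.3] q [ 0.27  0.51  1.48 -0.    1.16  0.32]
go [0.5935 0.287  0.022 ] -> [ 2.  -2.2 70.6] turn -0.0071 rows 1.7
10187 ((589.9674682617188, 227.01010131835938), (70.3706283569336, 74.00875091552734), 89.02788543701172) 0.2623175676024503
```

View pics/w4.png

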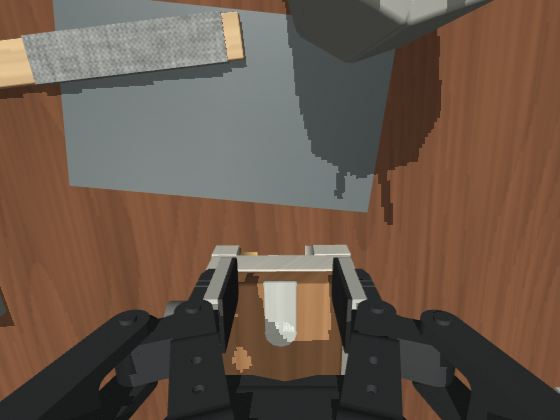

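The camera looks down past the fingers at the carriage's rear edge (282,262), with the fingers behind it. The pot (380,20) and stick (130,45) are clear. I go down next.

Call:
move_arm([
  [[0.5,2,-3,20,-0.007],[0.5,2,-3,45,-0.007],[0.5,2,-3,60,-0.007],[0.5,2,-3,70,-0.007],[0.5,2,-3,70,-0.007],[0.5,-3,-3,70,-0.007],[0.5,-8,-3,70,-0.007],[0.5,-13,-3,70,-0.007],[0.5,-18,-3,70,-0.007],[0.5,-23,-3,70,-0.007]],
])

```text
time_s: 9.15
eef_pos: [0.5924, 0.2639, 0.0242]
eef_rot: [0.0, 0.724, 0.689, 0.002]
wrist_force: [-0.1, 6.0, 1.1]
opening: 0.497
grasp_force: 3.3
```

Run:
```python
from h import *
state(); go([.5808+.0499*.16,.16,.022],1.521)
```

```text
t 9.15 p [0.5924 0.2639 0.0242] phi 1.5213 open 0.497 grip 3.3 F [-0.1  6.   1.1] q [0.24 0.58 1.53 0.   1.03 0.28]
go [0.5888 0.16   0.022 ] -> [-103.9    1.5    1.9] turn 0.0003 rows 2.5
```

Call:
move_arm([
  [[0.5,-6,0,2,0],[0.5,-14,0,2,0],[0.5,-22,0,2,0],[0.5,-30,1,2,0],[0.5,-38,1,2,0],[0.5,-46,1,2,0],[0.5,-54,1,2,0],[0.5,-62,2,2,0],[0.5,-68,2,2,0],[0.5,-72,2,2,0]],
])

```text
time_s: 9.98
eef_pos: [0.5919, 0.1925, 0.0234]
eef_rot: [0.001, 0.724, 0.689, 0.003]
wrist_force: [1.0, 9.7, 6.9]
opening: 0.501
grasp_force: 5.0
```

```bash
cat > chk.py <<'E'
from h import *
state()
for n in ["top","side"]:
    im,d=camera(n); P,_=cloud(n,d); 
    Q=P[(P[:,2]>.053)&(P[:,2]<.063)&(abs(P[:,0]-.585)<.06)&(P[:,1]<.28)&(P[:,1]>-.25)]
    if len(Q)<50: print(n,len(Q)); continue
    ys=np.arange(Q[:,1].min(),Q[:,1].max(),.004); L=[]
    for y in ys:
        s=Q[abs(Q[:,1]-y)<.003]
        if len(s)>4: L.append((y,s[:,0].min(),s[:,0].max()))
    L=np.array(L); w=L[:,2]-L[:,1]; ok=w>.066
    print(n,len(Q),"y",Q[:,1].min().round(4),Q[:,1].max().round(4),"w",np.median(w[ok]).round(4))
    if ok.sum()>4:
        a=np.polyfit(L[ok,0],(L[ok,1]+L[ok,2])/2,1); ym=L[ok,0].mean(); print("  slope %.4f lateral off rail %.4f at y %.3f"%(a[0],np.polyval(a,ym)-(.5808+.0499*ym),ym))
E
python3 chk.py
```

```text
t 9.98 p [0.5919 0.1925 0.0234] phi 1.5213 open 0.501 grip 5.0 F [1.  9.7 6.9] q [0.12 0.53 1.61 0.   1.   0.17]
top 1396 y 0.0223 0.1637 w 0.0745
  slope 0.0443 lateral off rail 0.0002 at y 0.100
side 461 y 0.0213 0.2064 w 0.0698
  slope 0.0722 lateral off rail -0.0010 at y 0.147
```

Call:
move_arm([
  [[0.5,-8,0,0,0],[0.5,-16,0,0,0],[0.5,-25,0,0,0],[0.5,-34,0,0,0],[0.5,-43,-1,0,0],[0.5,-52,-1,0,0],[0.5,-62,-1,0,0],[0.5,-72,-1,0,0],[0.5,-82,-1,0,0],[0.5,-92,-1,0,0]],
])

```text
time_s: 10.92
eef_pos: [0.5864, 0.1006, 0.0233]
eef_rot: [0.001, 0.724, 0.69, 0.003]
wrist_force: [0.3, 11.1, 6.0]
opening: 0.505
grasp_force: 5.5
```

```bash
python3 chk.py
```

```text
t 10.92 p [0.5864 0.1006 0.0233] phi 1.5217 open 0.505 grip 5.5 F [ 0.3 11.1  6. ] q [-0.03  0.48  1.68  0.    0.97  0.02]
top 1190 y -0.0693 0.053 w 0.074
  slope 0.0374 lateral off rail -0.0008 at y 0.001
side 379 y -0.0702 0.1146 w 0.0697
  slope 0.0938 lateral off rail -0.0022 at y 0.074
```

Call:
move_arm([
  [[0.5,-10,0,0,0],[0.5,-20,0,0,0],[0.5,-30,0,0,0],[0.5,-40,0,0,0],[0.5,-50,0,0,0],[0.5,-60,0,0,0],[0.5,-70,0,0,0],[0.5,-80,0,0,0],[0.5,-90,0,0,0],[0.5,-98,0,0,0]],
])

```text
time_s: 11.85
eef_pos: [0.5808, 0.0027, 0.0224]
eef_rot: [0.0, 0.724, 0.69, 0.002]
wrist_force: [0.9, 13.5, 9.2]
opening: 0.498
grasp_force: 6.2
```

Call:
move_arm([
  [[0.5,-3,0,0,0],[0.5,-5,0,0,0],[0.5,-7,0,0,0],[0.5,-9,0,0,0],[0.5,-11,0,0,0],[0.5,-12,0,0,0],[0.5,-13,0,0,0],[0.5,-13,0,0,0],[0.5,-13,0,0,0],[0.5,-13,0,0,0]],
])

```text
time_s: 12.68
eef_pos: [0.5801, -0.0098, 0.0224]
eef_rot: [0.0, 0.724, 0.69, 0.002]
wrist_force: [0.9, 11.4, 9.7]
opening: 0.501
grasp_force: 5.6
```

```bash
python3 chk.py
```

```text
t 12.68 p [ 0.5801 -0.0098  0.0224] phi 1.522 open 0.501 grip 5.6 F [ 0.9 11.4  9.7] q [-0.22  0.46  1.72  0.    0.96 -0.18]
top 850 y -0.18 -0.0563 w 0.0729
  slope 0.0358 lateral off rail -0.0012 at y -0.130
side 285 y -0.1802 0.0087 w 0.0668
```

Call:
move_arm([
  [[0.5,-1,0,0,0],[0.5,-1,0,0,0],[0.5,-2,0,0,0],[0.5,-2,0,0,0],[0.5,-3,0,0,0],[0.5,-3,0,0,0],[0.5,-3,0,0,0],[0.5,-3,0,0,0],[0.5,-3,0,0,0],[0.5,-3,0,0,0]],
])

```text
time_s: 13.62
eef_pos: [0.5799, -0.0119, 0.0224]
eef_rot: [-0.0, 0.724, 0.69, 0.002]
wrist_force: [0.3, 16.2, 9.2]
opening: 0.503
grasp_force: 7.6
```

Call:
move_arm([
  [[0.5,-1,0,0,0],[0.5,-1,0,0,0],[0.5,-2,0,0,0],[0.5,-2,0,0,0],[0.5,-3,0,0,0],[0.5,-3,0,0,0],[0.5,-3,0,0,0],[0.5,-3,0,0,0],[0.5,-3,0,0,0],[0.5,-3,0,0,0]],
])

```text
time_s: 14.45
eef_pos: [0.58, -0.0119, 0.0224]
eef_rot: [-0.002, 0.724, 0.69, 0.004]
wrist_force: [3.0, 27.0, 10.7]
opening: 0.499
grasp_force: 13.8
```

Call:
move_arm([
  [[0.5,15,0,0,0],[0.5,28,0,0,0],[0.5,28,0,-40,0],[0,28,0,-80,0],[0,28,0,-110,0],[0,28,-40,-110,0],[0,28,-72,-110,0],[0,28,-72,-110,0],[0,28,-72,-110,0],[0,28,-72,-110,0]],
])

```text
time_s: 15.28
eef_pos: [0.5084, 0.0135, 0.131]
eef_rot: [0.001, 0.724, 0.689, 0.0]
wrist_force: [-0.2, 0.0, -0.4]
opening: -0.003
grasp_force: 0.0
```

Run:
```python
from h import *
state()
n="wrist"; c=cal(n); im,d=camera(n); cv2.imwrite("pics/w5.png",im)
for n in ["top","side"]:
    im,d=camera(n); cv2.imwrite(f"pics/{n}2.png",im); P,uv=cloud(n,d)
    Q=P[(P[:,2]>.053)&(P[:,2]<.063)&(abs(P[:,0]-.578)<.055)&(P[:,1]<.0)&(P[:,1]>-.25)]
    r=cv2.minAreaRect((Q[:,:2]*1000).astype(np.float32)); print(n,len(Q),r, Q[:,1].min(),Q[:,1].max())
    for o in ["knob_ball","clamp_knob"]:
        for r in outline_of(o,n):
            Q,_=cloud(n,d,r["region"]); m=np.median(Q,0)
            if abs(m[0]-.51)<.05 and abs(m[1]+.05)<.1: print(o,r["conf"],np.percentile(Q,[2,50,98],axis=0).round(3).tolist())
go([.509,.016,.060],1.521)
```

```text
t 15.28 p [0.5084 0.0135 0.131 ] phi 1.5215 open -0.003 grip 0.0 F [-0.2  0.  -0.4] q [-0.21  0.15  1.86 -0.    1.13 -0.16]
top 976 ((574.3057861328125, -107.23841857910156), (148.0042266845703, 76.42255401611328), 87.10387420654297) -0.1825945913390291 -0.03147569169572921
side 546 ((574.2615356445312, -97.9627456665039), (161.73936462402344, 78.02212524414062), 86.3584213256836) -0.18076522515777593 -0.015066263756794564
knob_ball 0.51 [[0.493, -0.11, 0.006], [0.504, -0.056, 0.029], [0.524, -0.025, 0.089]]
clamp_knob 0.49 [[0.494, -0.103, 0.004], [0.504, -0.057, 0.027], [0.522, -0.024, 0.087]]
go [0.509 0.016 0.06 ] -> [ 2.4  0.5 70.4] turn 0.0008 rows 1.7
```

Call:
move_arm([
  [[0,0,1,35,0],[0,0,1,60,0],[0,0,1,65,0],[0,-8,1,65,0],[0,-16,1,65,0],[0,-24,1,65,0],[0,-32,1,65,0],[0,-40,1,65,0],[0,-48,1,65,0],[0,-56,1,65,0]],
])

```text
time_s: 16.47
eef_pos: [0.5073, -0.043, 0.0673]
eef_rot: [0.001, 0.724, 0.689, 0.001]
wrist_force: [-1.2, 3.6, 2.9]
opening: 0.002
grasp_force: 1.9
```

```bash
cat > kn.py <<'E'
from h import *
state(); p=tool()[1]; A=np.array([.5053,-.0687]); ex=np.array([-.0498,-.9988]); ey=np.array([.9988,-.0498]); v=p[:2]-A; print("s %.1f lat %.1f z %.1f"%(v@ex*1e3,v@ey*1e3,p[2]*1e3))
E
python3 kn.py
```

```text
t 16.47 p [ 0.5073 -0.043   0.0673] phi 1.5212 open 0.002 grip 1.9 F [-1.2  3.6  2.9] q [-0.32  0.25  1.89  0.    0.99 -0.27]
s -25.7 lat 0.7 z 67.3
```

Call:
move_arm([
  [[0,-8,0,0,0],[0,-16,0,0,0],[0,-24,0,0,0],[0,-31,0,0,0],[0,-38,0,0,0],[0,-44,0,1,0],[0,-51,0,6,0],[0,-57,0,12,0],[0,-61,0,17,0],[0,-63,0,20,0]],
])

```text
time_s: 17.3
eef_pos: [0.5027, -0.1066, 0.0451]
eef_rot: [0.0, 0.724, 0.69, -0.001]
wrist_force: [-4.1, 1.3, 7.9]
opening: 0.001
grasp_force: 3.3
```

```bash
python3 kn.py
```

```text
t 17.3 p [ 0.5027 -0.1066  0.0451] phi 1.5217 open 0.001 grip 3.3 F [-4.1  1.3  7.9] q [-0.44  0.3   1.89 -0.    0.95 -0.39]
s 38.0 lat -0.7 z 45.1
```

Call:
move_arm([
  [[0,-1,0,1,0],[0,-2,0,2,0],[0,-2,0,3,0],[0,-3,0,4,0],[0,-3,0,4,0],[0,-3,0,4,0],[0,-3,0,4,0],[0,-3,0,4,0],[0,-3,0,4,0],[0,-3,0,4,0]],
])

```text
time_s: 18.13
eef_pos: [0.5029, -0.1082, 0.0426]
eef_rot: [-0.0, 0.724, 0.69, -0.0]
wrist_force: [-6.8, 7.5, 18.3]
opening: -0.001
grasp_force: 9.7
```

```bash
python3 kn.py
```

```text
t 18.13 p [ 0.5029 -0.1082  0.0426] phi 1.5222 open -0.001 grip 9.7 F [-6.8  7.5 18.3] q [-0.44  0.31  1.89 -0.    0.95 -0.39]
s 39.6 lat -0.5 z 42.6
```

Call:
move_arm([
  [[0,1,0,-4,0],[0,1,0,-40,0],[0.3,1,0,-80,0],[0.55,0,0,-118,0],[0.55,-40,-20,-118,-0.1],[0.55,-80,-40,-118,-0.2],[0.55,-120,-60,-118,-0.3],[0.55,-159,-73,-118,-0.357],[0.55,-159,-73,-118,-0.357],[0.55,-159,-73,-118,-0.357]],
])

```text
time_s: 18.97
eef_pos: [0.421, -0.2671, 0.1595]
eef_rot: [0.001, 0.592, 0.806, -0.001]
wrist_force: [0.3, 0.6, 0.5]
opening: 0.552
grasp_force: 0.0
```

Run:
```python
from h import *
state()
n="wrist"; c=cal(n); im,d=camera(n); cv2.imwrite("pics/w6.png",im)
P,uv=cloud(n,d,None,c)
for r in outline_of("panel",n):
    Q,_=cloud(n,d,r["region"],c); b=cv2.minAreaRect((Q[Q[:,2]>.003][:,:2]*1000).astype(np.float32)); print("panel",r["conf"],b,r["bbox"])
S=[cv2.resize(im[:,:],(560,420))]
s,ds=camera("side"); t,dt=camera("top")
cv2.imwrite("pics/v5.png",np.hstack([cv2.resize(s[170:270,210:310],(600,600),interpolation=cv2.INTER_CUBIC)[:, :400],cv2.resize(t[150:250,270:370],(600,600),interpolation=cv2.INTER_CUBIC)[:,:400]]))
for n,d in(("side",ds),("top",dt)):
    P,_=cloud(n,d); Q=P[(abs(P[:,0]-.503)<.03)&(P[:,1]>-.17)&(P[:,1]<.0)&(P[:,2]>.012)]
    k=Q[(Q[:,1]<-.11)]; print(n,"fwd pts",len(k),k.max(0).round(3) if len(k) else "",k.min(0).round(3) if len(k) else "", "back pts",(Q[:,1]>-.045).sum())
go([.4219,-.263,.03],1.879)
```

```text
t 18.97 p [ 0.421  -0.2671  0.1595] phi 1.8734 open 0.552 grip 0.0 F [0.3 0.6 0.5] q [-0.8   0.09  1.86 -0.    1.19 -1.1 ]
panel 0.56 ((421.5995788574219, -263.6421203613281), (35.946929931640625, 89.67874908447266), 17.717220306396484) [286.7, 186.4, 42.4, 98.9]
side fwd pts 46 [ 0.531 -0.111  0.061] [ 0.492 -0.135  0.013] back pts 37
top fwd pts 84 [ 0.533 -0.11   0.059] [ 0.493 -0.141  0.017] back pts 28
go [ 0.4219 -0.263   0.03  ] -> [ -0.4  -0.7 129.2] turn 0.0002 rows 3.1
```

View pics/v5.png

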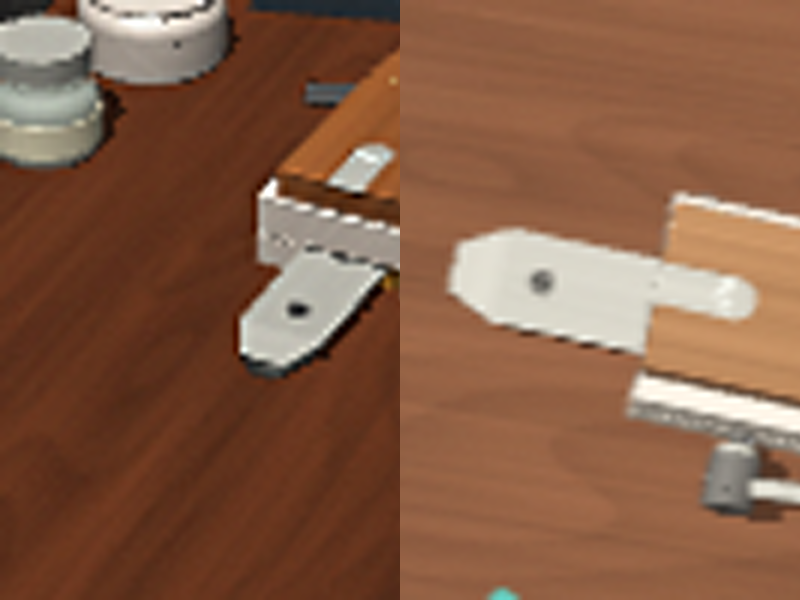

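The right-hand crop shows the knob arm at (770,490) now pointing forward along the carriage. The ball tops out at about z 0.059 and ends at y -0.141, which is the end of its swing. The panel is next.

Call:
move_arm([
  [[0.55,0,-1,40,0],[0.55,0,-1,80,0],[0.55,0,-1,110,0],[0.55,0,-1,130,0],[0.55,0,-1,145,0],[0.55,0,-1,152,0],[0.55,0,-1,155,0],[0.55,0,-1,157,0],[0.55,0,-1,158,0],[0.55,0,-1,158,0]],
])

```text
time_s: 20.0
eef_pos: [0.4221, -0.2641, 0.0025]
eef_rot: [0.001, 0.59, 0.807, -0.0]
wrist_force: [0.5, 0.1, -0.4]
opening: 0.549
grasp_force: 0.0
```

```bash
python3 -c "
from h import *
state(); go([.4217,-.2633,.001],1.879)"
```

```text
t 20.0 p [ 0.4221 -0.2641  0.0025] phi 1.8792 open 0.549 grip 0.0 F [ 0.5  0.1 -0.4] q [-0.8   0.35  1.93 -0.    0.85 -1.11]
go [ 0.4217 -0.2633  0.001 ] -> [ 0.8 -0.2  1.5] turn 0.0002 rows 0.0
```

Call:
move_arm([
  [[0.55,1,0,1,0],[0,1,0,1,0],[0,1,0,1,0],[0,1,0,1,0],[0,1,0,1,0],[0,1,0,1,0],[0,1,0,-5,0],[0,1,0,-30,0],[0,1,0,-65,0],[0,1,0,-100,0]],
])

```text
time_s: 20.83
eef_pos: [0.4201, -0.2619, 0.1023]
eef_rot: [-0.001, 0.59, 0.807, 0.0]
wrist_force: [1.1, -0.8, -0.0]
opening: 0.394
grasp_force: 60.0
```

Run:
```python
from h import *
state(); n="wrist"; c=cal(n); im,d=camera(n); cv2.imwrite("pics/w7.png",im); o,p,R=tool()
for r in outline_of("panel",n):
    Q,_=cloud(n,d,r["region"],c); L=(Q-p)@R*1000; print("panel",r["conf"],np.percentile(L,[2,50,98],axis=0).round(1).tolist())
go([.5765,-.0873,.13],1.521)
```

```text
t 20.83 p [ 0.4201 -0.2619  0.1023] phi 1.8785 open 0.394 grip 60.0 F [ 1.1 -0.8 -0. ] q [-0.8   0.17  1.91 -0.    1.07 -1.11]
panel 0.59 [[-58.6, -20.2, 1.8], [4.4, -2.9, 3.7], [48.3, 14.7, 111.2]]
go [ 0.5765 -0.0873  0.13  ] -> [123.8 199.3 -22.4] turn 0.3579 rows 5.7
```

View pics/w7.png

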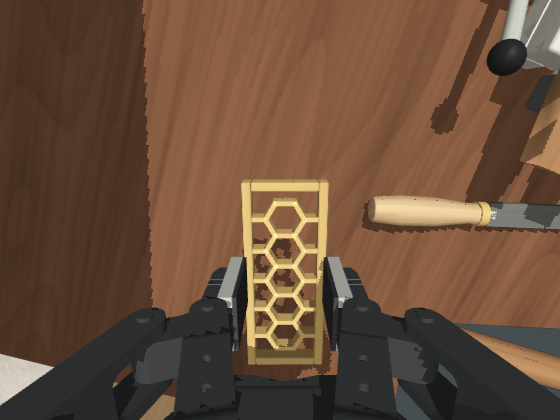

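The panel sits level and centred between the fingers (285,270). The file (430,210) is untouched and the knob ball is forward at (507,57).

Call:
move_arm([
  [[0,20,30,-22,0.06],[0,40,64,-22,0.12],[0,60,98,-22,0.18],[0,80,132,-22,0.24],[0,102,166,-22,0.3],[0,124,199,-22,0.358],[0,124,199,-22,0.358],[0,124,199,-22,0.358],[0,124,199,-10,0.358],[0,124,199,10,0.358]],
])

```text
time_s: 21.77
eef_pos: [0.5741, -0.0856, 0.0926]
eef_rot: [0.002, 0.725, 0.689, 0.001]
wrist_force: [1.0, 0.6, -0.6]
opening: 0.392
grasp_force: 60.2
```

```bash
python3 -c "
from h import *
state(); go([.5765,-.0873,.0605],1.521)"
```

```text
t 21.77 p [ 0.5741 -0.0856  0.0926] phi 1.5204 open 0.392 grip 60.2 F [ 1.   0.6 -0.6] q [-0.35  0.35  1.7  -0.    1.09 -0.3 ]
go [ 0.5765 -0.0873  0.0605] -> [-1.6  2.4 32.1] turn -0.0006 rows 0.8
```

Call:
move_arm([
  [[0,-1,2,8,0],[0,-1,2,16,0],[0,-1,2,22,0],[0,-1,2,26,0],[0,-1,2,28,0],[0,-1,2,29,0],[0,-1,2,30,0],[0,-1,2,31,0],[0,-1,2,31,0],[0,-1,2,31,0]],
])

```text
time_s: 22.6
eef_pos: [0.5752, -0.0853, 0.0609]
eef_rot: [0.0, 0.725, 0.689, 0.0]
wrist_force: [0.3, -0.3, -1.2]
opening: 0.392
grasp_force: 60.2
```

Call:
move_arm([
  [[0,0,0,1,0],[0,0,0,1,0],[0.42,0,0,1,0],[0.5,0,0,1,0],[0.6,0,0,1,0],[0.6,0,0,1,0],[0.6,0,0,-20,0],[0.6,0,0,-60,0],[0.6,0,0,-100,0],[0.6,0,0,-140,0]],
])

```text
time_s: 23.43
eef_pos: [0.5745, -0.0851, 0.2019]
eef_rot: [-0.001, 0.725, 0.689, -0.0]
wrist_force: [0.8, -1.0, -0.2]
opening: 0.603
grasp_force: 0.0
```

```bash
python3 - <<'E'
from h import *
state(); n="wrist"; c=cal(n); im,d=camera(n); cv2.imwrite("pics/w8.png",im)
P,_=cloud(n,d,None,c)
Q=P[(P[:,2]>.0615)&(P[:,2]<.072)&(abs(P[:,0]-.577)<.04)&(abs(P[:,1]+.087)<.07)]; b=cv2.minAreaRect((Q[:,:2]*1000).astype(np.float32)); print("panel",b,"target 576.5 -87.3")
A=np.c_[Q[:,:2],np.ones(len(Q))]; print("tilt",np.linalg.lstsq(A,Q[:,2],rcond=None)[0])
E
python3 chk.py
```

```text
t 23.43 p [ 0.5745 -0.0851  0.2019] phi 1.5208 open 0.603 grip 0.0 F [ 0.8 -1.  -0.2] q [-0.35  0.22  1.62  0.    1.3  -0.3 ]
panel ((574.9243774414062, -86.13298797607422), (89.80309295654297, 36.035057067871094), 87.19086456298828) target 576.5 -87.3
tilt [0.00159389 0.00164546 0.06312637]
t 23.48 p [ 0.5792 -0.0866  0.2119] phi 1.5211 open 0.598 grip 0.0 F [ 3.9 -0.5  6.9] q [-0.35  0.21  1.61 -0.    1.31 -0.3 ]
top 0
side 522 y -0.1828 -0.0155 w 0.0728
  slope 0.0363 lateral off rail -0.0020 at y -0.086
```

View pics/w8.png

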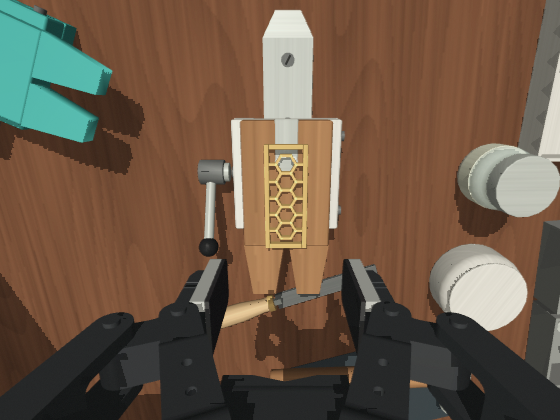

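The panel (286,196) lies flat on the wood, about 2 mm off its target. The knob arm is fully forward, with the ball at (208,246). The file (270,305) is on the bench, clear of the rail, so I hand in.

```bash
python3 -c "
from bench import order
print(order.hand_in())"
```

```text
the job is handed in; nothing more can be done
None
```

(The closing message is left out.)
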